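Load the pliers into the push-push demagnetiser tray, latch it and start

TASK

Demagnetise the yellow pliers: push the front of the bench demagnetiser's closed tray in and let go so that it springs out, and lay the pliers flat in the tray, lengthwise across its width and wholly inside it. Push the tray in until it catches, let go and check that it stays shut; only then press the green start button fully down and let it come up. Leave everything else on the table alone.

Things in the scene. Friction and masses are not known exactly. Their poses are not given: they have to be found in the camera images.
- demag: Bench demagnetiser: grey housing with blue trim, 165 deep (x), 244 wide (y), 66 mm high, fixed to the table. Origin: under the middle of its front face, on the table. +x runs from the front to the back (roughly away from the robot), +y left, z up; the blue-fronted tray slides out of the front along -x. The green start button is on its roof.
- tray (a joint): Tray slide, m: 0 latched, 0.130 fully out (along demag -x), -0.017 end stop. A damped spring drives it out (6.5 N shut, 4 N out, plus 25 N per m/s). To open: push in to -0.010 or more, let go; it glides out in 1 s. To shut: push in past -0.012 (best to the stop, 8 to 12 N), let go; it returns to 0 and stays. Pushed too little it comes out again; pushed when latched it opens.
- push_pad (a point): Middle of the outer face of the black rubber pad (70 wide, 34 mm high) on the tray's blue front panel (240 wide, from 7 to 61 mm above the table). 36 mm above the table; moves with the tray. When latched it stands 32 mm before the housing's front face, so it can go in 17 mm. Axes as the demagnetiser's; push along +x.
- tray_in (a point): Middle of the tray's inner floor (its top, 22 mm above the table); moves with the tray. Axes as the demagnetiser's. Inside: 116 mm in x by 200 mm in y; side and back walls 4 mm thick, 22 mm high above the floor; front panel 12 mm thick, 39 mm high above the floor. Fully out, the inside ends 32 mm before the housing's front face.
- start (a joint): Green round start button, 28 mm across, on the roof: 0 up, 0.006 fully down, spring return, about 5 N at the bottom; counts as pressed beyond 0.004.
- start_top (a point): Middle of the top of the green start button; press straight down.
- pliers: Yellow-handled pliers lying flat, 54 wide (x), 170 long (y), 16 mm high, 0.125 kg, rigid. Origin: middle of the underside. Steel jaws point to -y, handles to +y. Balance point at y = +30 mm. Best gripped across x at y = +15 to +35 mm, where the outer sides of the handles are 50 to 52 mm apart and upright from 1 to 14 mm height.
- scissors: Paper scissors lying on the table, 80 x 175 x 8 mm, origin in the middle of the underside. Not wanted: leave it.
- coil_gauge: Grey digital gauge on a foot, 57 x 58 x 109 mm, origin under its middle. Leave it.
- vial_h: Vial with blue cap, 36 mm across, 60 mm high, origin under its middle. Leave it.
- flux_2: Slim blue bottle standing on the table, 24 mm across, 82 mm high, origin under its middle. Leave it.
- marker_1: White marker with pink band lying on the amber board, 14 x 152 x 12 mm, origin in the middle of the underside. Leave it.
Things that resemble listed ones, but are neither listed nor needed, are in the scene too. Of the things that look like the pliers, the largest one is meant.

How it is judged (in metres and radians):
On the way, in this order (a step that is already met when the one before it is completed fails the run):
1. the tray has sprung out (value of joint tray above 0.12 m), for 0.1 s.
2. the pliers lie flat in the open tray, let go (value of joint tray above 0.09 m and x of pliers in the frame of tray_in between -0.033 and 0.033 m and y of pliers in the frame of tray_in between -0.025 and 0.025 m and z of pliers in the frame of tray_in below 0.006 m and angle between pliers's own z axis and vertical below 0.1 rad and angle between the y axis of pliers and the y axis of tray_in, either way round below 0.35 rad and contact force between the fingers and pliers below 0.05 N), for 0.2 s.
3. the tray is latched shut and stays so with nothing touching it (value of joint tray between -0.004 and 0.004 m and contact force between each of the fingers, the arm and demag below 0.05 N), for 0.3 s.
4. the start button is pressed down (value of joint start above 0.004 m and value of joint tray below 0.004 m), for 0.05 s.
5. the start button is up again (value of joint start below 0.0015 m), for 0.1 s.
At the end, for the whole second after the job is handed in: The tray is latched shut by itself (within 4 mm of 0), the start button is up again, and the pliers lie still and flat on the tray's floor, lengthwise across it (within 20 degrees), within 35 mm in depth and 27 mm sideways of its middle (value of joint tray between -0.004 and 0.004 m and value of joint start below 0.0015 m and x of pliers in the frame of tray_in between -0.035 and 0.035 m and y of pliers in the frame of tray_in between -0.027 and 0.027 m and z of pliers in the frame of tray_in below 0.006 m and angle between pliers's own z axis and vertical below 0.1 rad and angle between the y axis of pliers and the y axis of tray_in, either way round below 0.35 rad and linear speed of pliers below 0.02 m/s); the robot touches nothing.
It fails at once if the start button is pressed while the tray is not shut, or before the pliers are in the tray (value of joint start above 0.004 m and (value of joint tray above 0.01 m or horizontal distance between pliers and tray_in above 0.06 m)).
It fails at once if a bystander is moved by more than 20 mm (distance of any of scissors, coil_gauge, vial_h, flux_2, marker_1 from where it was at the start of the episode above 0.02 m).
It also fails if it takes over 72 s, if anything falls off the work surface, if the arm or the gripper's body presses on something with over 40 N, if the wrist force passes 120 N, or if a joint passes its speed limit or range.

ROBOT

A 6-joint arm with a two-finger parallel gripper is mounted at the origin on a cart in front of the work surface, level with it; the furniture and walls round the work are solid. World frame = base frame: x ahead of the robot, y to its left, z up, the work surface at z = 0. Lengths are in m, angles in degrees, forces in N, time in s.
With the tool pointing down it reaches from about 0.4 to 0.825 m from the base axis. Payload 7 kg.
Tool frame: the origin (TCP) lies midway between the tips of the shut fingers; the grasp point (between the pads) lies 19 mm behind it; z points along the fingers, y is the direction in which the jaws open and shut (so a half turn about z gives the same grasp; the last joint's range is limited). The gripper opens to 88 mm and grips with 3 to 60 N. Pads are 19 mm wide; open, the fingers measure 130 mm over their backs; the gripper's body (78 mm by 193 mm) begins 47 mm behind the grasp point.
Start: joints at [86.179, 20.546, 0.682, 0, -70.136, -16.507], TCP at [0.235, 0.633, 0.227] pointing down, gripper open.
Joint ranges: [-176.03, 176.03], [-82.01, 121.73], [-58.28, 71.71], [-173.87, 95.51], [-174.79, -0.11], [-173.66, 173.66]. Speed limits (degrees/s): [136.94, 136.94, 172.46, 180, 180, 180].

INTERFACE

Orientations are given as a 3x3 rotation matrix whose columns are the frame's x, y, z axes.
In Python, from rig import robot gives the robot as it stands. Calls block until the motion is done:
- robot.goto(position, orientation): joint-space move of the TCP to a pose.
- robot.servo_line(position, ori=None, speed=0.15): straight line of the TCP; ori=None keeps the orientation; speed is the mean speed in m/s.
- robot.movej(angles): joint-space move.
- robot.move_gripper(opening): opening from 0.0 (shut) to 1.0 (fully open); the grip force is fixed at half the most; returns when the fingers have stopped.
- robot.dwell(seconds).
- robot.ik(position, orientation): joint angles nearest the present ones, or None.
- robot.grab_frame(name): name is "scene" or "top"; returns (picture, depth): 400x640x3 uint8, red, green, blue; 400x640 float32, m along the optical axis (not along the pixel's ray), 0 where there is no reading.
- robot.camera_info(name): a dict with "vfov" (degrees; the focal length in pixels is half the picture's height over the tangent of half this angle, whatever the lens; pixels are square), "cx", "cy" (the principal point, pixels), "k1" (the pictures are not rectified: a ray, as slopes to the right and down, at radius r is drawn at 1 + k1 r^2 times it, then the intrinsics apply), "view" (4x4, takes a point from world to camera coordinates). Camera axes: x right, y down, z forward; pixel columns grow to the right and rows downward; lengths in m; the calibration is good to about 2 mm. A picture is of the moment at which its call begins. camera_info takes no time and is no camera call.
A pose or a line that the arm cannot do raises robot.Unreachable and nothing moves.
- robot.job_done(): hands the job in, once; it reports no verdict.
Readings, each from a call of its own:
- robot.read_t(): time.
- robot.read_qpos(): joint angles.
- robot.read_qvel(): joint speeds.
- robot.read_effort(): joint torques, N m.
- robot.read_position(): TCP position.
- robot.read_tcp_rot(): TCP orientation.
- robot.read_force(): force on the tool from outside, world axes, zero at the start.
- robot.read_ft_torque(): the same for the moment, N m.
- robot.read_grip_width(): opening from 0.0 (shut) to 1.0 (fully open).
Only numpy, scipy, OpenCV 4.12 (cv2) and the standard library are available. Lean on these libraries where they do the work, as an engineer would, in place of code of your own. Each camera call takes 0.05 s, during which the arm holds its last target. There are 200 camera calls.

## Working session

There is one attempt and no reset: what is moved stays moved. The work goes in short steps, each a Python script; the robot and the scene stay as the last script left them, time stands still between calls to the robot, and variables do not carry over. Pictures are saved under pics/ and viewed, about 8 in all and at most 12, crops included, and the job is handed in when it is done.

```bash
mkdir -p pics; ls
cat > h.py <<'E'
import numpy as np, cv2
from rig import robot
def grab(n):
    p,d=robot.grab_frame(n); np.savez(f'{n}.npz',p=p,d=d); return p,d
def load(n):
    z=np.load(f'{n}.npz'); return z['p'],z['d']
def cam(n):
    c=robot.camera_info(n); f=200/np.tan(np.radians(c['vfov'])/2)
    return c,f
def rays(n,uv):
    c,f=cam(n); uv=np.atleast_2d(np.asarray(uv,float))
    q=(uv-[c['cx'],c['cy']])/f; s=q.copy()
    for _ in range(20): s=q/(1+c['k1']*(s**2).sum(1,keepdims=True))
    V=np.array(c['view']); d=np.c_[s,np.ones(len(s))]@V[:3,:3]
    return -V[:3,:3].T@V[:3,3], d
def onz(n,uv,z):
    o,d=rays(n,uv); return o+d*((z-o[2])/d[:,2])[:,None]
def bydepth(n,uv,dep):
    o,d=rays(n,uv); return o+d*np.asarray(dep).reshape(-1,1)
def save(img,name): cv2.imwrite('pics/'+name,cv2.cvtColor(img,cv2.COLOR_RGB2BGR))
E
python3 - <<'E'
from h import *
for n in('scene','top'):
    p,d=grab(n); save(p,n+'0.png'); c,f=cam(n); print(n,f,c['k1'],rays(n,[[320,200]]))
E
```

```text
pics
scene 407.3594370117774 -0.0007398519229775648 (array([-0.03655293, -0.40002592,  0.93669278]), array([[ 0.52190692,  0.36285867, -0.77208472]]))
top 469.6532407972545 -0.01843021093395697 (array([0.36756849, 0.03730428, 1.52272242]), array([[ 0.09310077, -0.02855074, -0.99528515]]))
```

View pics/top0.png

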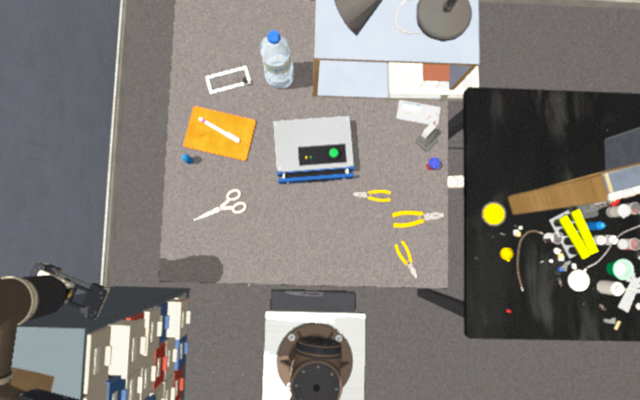

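View pics/scene0.png

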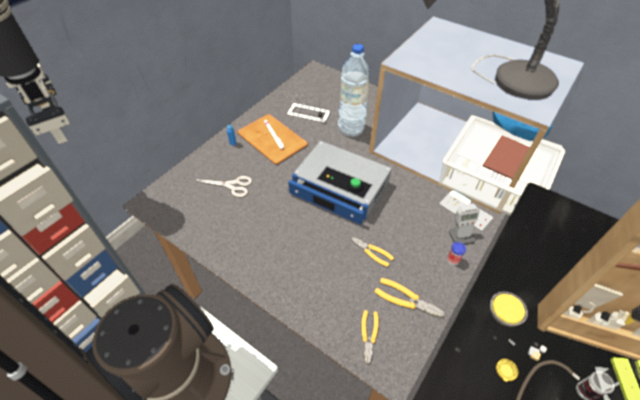

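Top view: three yellow pliers, at (373,196), (418,218) and (406,259). The one at (418,218) looks largest, with jaws to the right (-y). The demagnetiser is at (315,148), with its button at (333,153) and pad near (316,176). I'll measure them and check a close crop.

```bash
cat > m.py <<'E'
from h import *
def cloud(n):
    p,d=load(n); v,u=np.mgrid[0:400,0:640]
    P=bydepth(n,np.c_[u.ravel(),v.ravel()],d.ravel()).reshape(400,640,3); P[d==0]=np.nan; return p,P
def rect(xy):
    (c,s,a)=cv2.minAreaRect(xy.astype(np.float32)); return np.round(c,4),np.round(s,4),round(a,2)
E
python3 - <<'E'
from m import *
p,P=cloud('top'); hsv=cv2.cvtColor(p,cv2.COLOR_RGB2HSV)
uu=np.arange(640)[None]+0*P[...,0]; vv=np.arange(400)[:,None]+0*P[...,0]
tz=np.nanmedian(P[225:245,300:360,2]); print('table z',tz)
H=P[...,2]-tz
for nm,(u0,u1,v0,v1) in dict(A=(350,395,185,207),B=(386,447,205,232),C=(390,422,237,280)).items():
    w=np.zeros(H.shape,bool); w[v0:v1,u0:u1]=1
    m=w&(H>0.005); y=w&(hsv[...,0]>18)&(hsv[...,0]<35)&(hsv[...,1]>130)
    print(nm,'depth',rect(P[m][:,:2]),m.sum(),np.nanmax(H[w]),'yellow',rect(onz('top',np.c_[uu[y],vv[y]],.012)[:,:2]),y.sum())
w=np.zeros(H.shape,bool); w[100:190,260:365]=1
for lo,hi in((.058,.072),):
    m=w&(H>lo)&(H<hi); print('roof',rect(P[m][:,:2]),np.median(P[m][:,2]))
g=w&(hsv[...,0]>45)&(hsv[...,0]<85)&(hsv[...,1]>120)&(vv<165)
print('green',g.sum(),P[g].mean(0), np.nanmax(P[g][:,2]),uu[g].mean(),vv[g].mean())
b=w&(hsv[...,0]>95)&(hsv[...,0]<125)&(hsv[...,1]>120); 
print('blue',rect(P[b&(H>.03)][:,:2]),np.nanpercentile(P[b][:,2],[5,50,95]))
a=cv2.resize(p[180:285,340:455],None,fx=4,fy=4,interpolation=2); b=cv2.resize(p[105:192,262:366],None,fx=3,fy=3,interpolation=2)
c=np.zeros((420,772,3),np.uint8); c[:420,:460]=a; c[:261,460:772]=b; save(c,'crop1.png')
# scene camera check
q,Q=cloud('scene'); h=cv2.cvtColor(q,cv2.COLOR_RGB2HSV); print('scene table',np.nanmedian(Q[230:250,250:300,2]))
w=np.zeros(q.shape[:2],bool); w[140:220,285:392]=1
m=w&(h[...,0]>45)&(h[...,0]<85)&(h[...,1]>120); print('green scene',Q[m].mean(0),m.sum())
w[:]=0; w[275:320,372:445]=1; m=w&(Q[...,2]>.006); print('B scene',rect(Q[m][:,:2]))
E
```

```text
table z 0.0004934806368293021
A depth (array([ 0.5291, -0.1752]), array([0.069 , 0.1444]), 1.6) 259 0.018235045089121327 yellow (array([ 0.5182, -0.1969]), array([0.0357, 0.0706]), 21.86) 154
B depth (array([ 0.46  , -0.3219]), array([0.0847, 0.1949]), 1.64) 476 0.023534188110660548 yellow (array([ 0.4581, -0.2909]), array([0.0515, 0.0993]), 6.31) 273
C depth (array([ 0.3316, -0.285 ]), array([0.1   , 0.1333]), 88.62) 275 0.019751529120912714 yellow (array([ 0.3479, -0.2795]), array([0.0743, 0.034 ]), 32.03) 159
roof (array([0.6684, 0.0208]), array([0.1982, 0.2445]), 6.14) 0.06634845369186237
green 88 [ 0.65084726 -0.03650866  0.08453641] 0.09638518886949043 331.7386363636364 152.6931818181818
blue (array([0.5853, 0.0116]), array([0.0344, 0.2396]), 7.09) [0.0209521  0.05865316 0.0666056 ]
scene table -0.00022229492116743188
green scene [ 0.64794523 -0.03897826  0.0844493 ] 80
B scene (array([ 0.4594, -0.3137]), array([0.1059, 0.1668]), 37.91)
```

View pics/crop1.png

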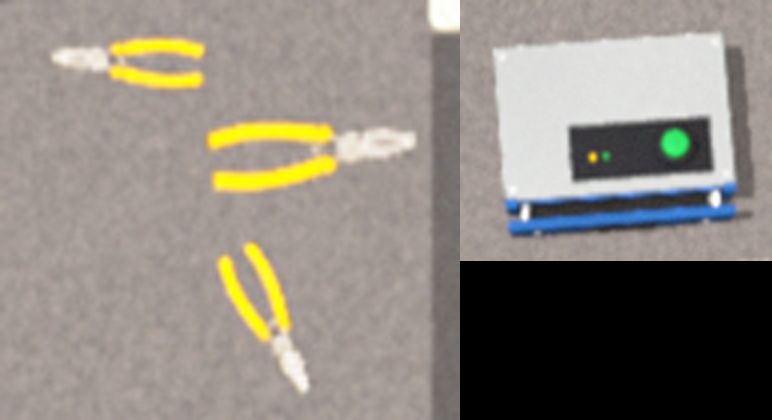

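Crop: the pliers at (418,218) are clearly the largest (jaws right). The button is at crop (675,143), which is top px (333.3,152.3), and the tray is shut. Next I'll refine the poses and check reach.

Run:
```python
from m import *
p,P=cloud('top'); hsv=cv2.cvtColor(p,cv2.COLOR_RGB2HSV); vv,uu=np.mgrid[0:400,0:640]
w=np.zeros(uu.shape,bool); w[100:190,260:365]=1
ch=lambda m:m.astype(np.uint8)
# housing roof: grey bright
m=w&(hsv[...,1]<30)&(hsv[...,2]>165)&(vv<172)
cs,_=cv2.findContours(ch(m),0,1); c=max(cs,key=cv2.contourArea)[:,0]
xy=onz('top',c,.066)[:,:2]; print('roof',rect(xy)); print(np.round(onz('top',cv2.boxPoints(cv2.minAreaRect(c.astype(np.float32))),.066)[:,:2],4))
b=w&(hsv[...,0]>95)&(hsv[...,0]<125)&(hsv[...,1]>110)&(vv>165)
n,l,st,ce=cv2.connectedComponentsWithStats(ch(b))
for i in range(1,n):
    if st[i,4]>30:
        k=l==i; print('blue',st[i],rect(onz('top',np.c_[uu[k],vv[k]],.061)[:,:2]))
g=w&(hsv[...,0]>45)&(hsv[...,0]<85)&(hsv[...,1]>120)&(uu>322)&(vv<165)
gz=np.nanmedian(P[g][:,2]); gx=onz('top',np.c_[uu[g],vv[g]],gz); print('btn',gz,gx.mean(0),np.ptp(gx,0), np.median(P[g],0))
for n_,(a,b_,c_,d_) in {'scene':(140,220,285,392)}.items():
    q,Q=cloud('scene'); h=cv2.cvtColor(q,cv2.COLOR_RGB2HSV); w2=np.zeros(uu.shape,bool); w2[175:190,345:365]=1
    k=w2&(h[...,0]>45)&(h[...,0]<85)&(h[...,1]>120); o1,d1=rays('scene',[[uu[k].mean(),vv[k].mean()]]); print('btn scene',k.sum(),onz('scene',[[uu[k].mean(),vv[k].mean()]],gz),np.nanmedian(Q[k],0))
# pliers
w[:]=0; w[205:232,386:447]=1
y=w&(hsv[...,0]>18)&(hsv[...,0]<35)&(hsv[...,1]>90)
n,l,st,ce=cv2.connectedComponentsWithStats(ch(y))
for i in range(1,n):
    if st[i,4]>20: print('handle',st[i],onz('top',ce[i],.008))
j=w&(hsv[...,1]<60)&(hsv[...,2]>150)&(uu>420)
jp=onz('top',np.c_[uu[j],vv[j]],.008)[:,:2]; print('jaw',j.sum(),jp.mean(0),jp.min(0),jp.max(0))
yp=onz('top',np.c_[uu[y],vv[y]],.012)[:,:2]; print('yellow',rect(yp),yp.mean(0),yp.max(0))
d=yp.mean(0)-jp.mean(0); print('yaw',np.degrees(np.arctan2(-d[0],d[1])))
a=np.radians(6.5)
def R(yaw,ax):  # tool z down, tool y along demag x (ax='x') or y
    X=np.array([np.cos(yaw),np.sin(yaw),0]);Y=np.array([-np.sin(yaw),np.cos(yaw),0]);Z=np.array([0,0,-1.])
    t=X if ax=='x' else Y
    return np.c_[np.cross(t,Z),t,Z]
for s in(1,-1):
  for pos,ax in(((.4,0,.03),'y'),((.42,0,.03),'y'),((.57,0,.03),'y'),((.5,0,.03),'x'),((.457,-.3,.003),'x'),((.65,-.037,.07),'y')):
    r=R(a,ax)@np.diag([s,s,1]); print(pos,ax,s,np.round(robot.ik(pos,r),0) if robot.ik(pos,r) is not None else None)
```

```text
roof (array([0.7113, 0.0499]), array([0.2245, 0.2906]), 5.96)
[[ 0.8067  0.2078]
 [ 0.8396 -0.0848]
 [ 0.6155 -0.106 ]
 [ 0.5844  0.1824]]
blue [301 169  24   4  35] (array([0.5961, 0.0213]), array([0.0051, 0.0723]), 7.27)
blue [278 173  76  10 400] (array([0.5752, 0.0111]), array([0.0187, 0.2368]), 6.2)
btn 0.0866831957498535 [ 0.65151213 -0.04132068  0.0866832 ] [0.02864872 0.02826897 0.        ] [ 0.65206408 -0.04062083  0.0866832 ]
btn scene 76 [[ 0.64730038 -0.04320448  0.0866832 ]] [ 0.64814592 -0.04317037  0.08663364]
handle [391 210  33   8 151] [[ 0.47555027 -0.29041487  0.008     ]]
handle [393 219  31   9 154] [[ 0.44100645 -0.29386094  0.008     ]]
jaw 666 [ 0.4613834  -0.37856719] [ 0.41805164 -0.41776263] [ 0.50496037 -0.33554335]
yellow (array([ 0.459 , -0.2919]), array([0.0547, 0.1047]), 10.95) [ 0.45787362 -0.29131007] [ 0.48509589 -0.2369918 ]
yaw 2.30339193489017
(0.4, 0, 0.03) y 1 [  29.    9.  -47.   -0.  -34. -112.]
(0.42, 0, 0.03) y 1 [  27.   11.  -45.   -0.  -35. -111.]
(0.57, 0, 0.03) y 1 [  20.   22.  -26.    0.  -42. -103.]
(0.5, 0, 0.03) x 1 [ 23.  17. -35.   0. -38. 164.]
(0.457, -0.3, 0.003) x 1 [ -13.   23.  -30.   -0.  -37. -161.]
(0.65, -0.037, 0.07) y 1 [ 14.  26. -13.   0. -51. -97.]
(0.4, 0, 0.03) y -1 [ 29.   9. -47.   0. -34.  68.]
(0.42, 0, 0.03) y -1 [ 27.  11. -45.   0. -35.  69.]
(0.57, 0, 0.03) y -1 [ 20.  22. -26.   0. -42.  77.]
(0.5, 0, 0.03) x -1 [ 23.  17. -35.   0. -38. -16.]
(0.457, -0.3, 0.003) x -1 [-13.  23. -30.   0. -37.  19.]
(0.65, -0.037, 0.07) y -1 [ 14.  26. -13.   0. -51.  83.]
```

Blue panel and roof edge agree: demagnetiser origin about (0.603, 0.014), yaw 6.2°; pad about (0.571, 0.011); button about (0.6495, -0.042, 0.0867), with the cameras within 4 mm of each other. Pliers grip point about (0.458, -0.295), yaw about 6°. First I'll open the tray.

```bash
cat > k.py <<'E'
from m import *
yaw=np.radians(6.2)
X=np.array([np.cos(yaw),np.sin(yaw),0]);Y=np.array([-X[1],X[0],0]);Zu=np.array([0,0,1.])
O=np.array([.603,.0142,0])
D=lambda x,y,z:O+X*x+Y*y+Zu*z
def R(a,ax):
    x=np.array([np.cos(a),np.sin(a),0]);y=np.array([-x[1],x[0],0]);z=np.array([0,0,-1.])
    t=-(x if ax=='x' else y); return np.c_[np.cross(t,z),t,z]
RP=R(yaw,'y'); RG=R(yaw,'x')
def push(x0,x1,z,fmax,step=.003,fast=None):
    """advance along +X from x0 until push force exceeds fmax"""
    f0=robot.read_force(); log=[]; x=x0; F=0
    while x<x1 and F<fmax:
        x+=step; robot.servo_line(D(x,0,z),speed=.05)
        F=-(robot.read_force()-f0)@X; px=(robot.read_position()-O)@X
        log.append((round(px*1000,1),round(F,1)))
    return log
E
python3 - <<'E'
from k import *
t=robot.read_t(); print(t)
robot.goto(D(-.075,0,.12),RP); robot.move_gripper(0); print(robot.read_t())
robot.servo_line(D(-.075,0,.030),speed=.15); print(robot.read_t())
robot.servo_line(D(-.055,0,.030),speed=.1)
print(push(-.055,-.012,.03,10)); print(robot.read_t())
robot.servo_line(D(-.20,0,.030),speed=.25)
print(robot.read_t(),robot.read_position(),robot.read_force())
robot.servo_line(D(-.20,0,.12),speed=.2)
robot.goto(np.array([.458,-.295,.15]),R(np.radians(6),'x')); robot.move_gripper(1); print(robot.read_t())
p,d=grab('top'); save(cv2.resize(p[100:260,260:460],None,fx=4,fy=4),'open.png')
E
```

```text
0.1
4.0083
4.7583
[(np.float64(-52.1), np.float64(-1.0)), (np.float64(-48.9), np.float64(-0.2)), (np.float64(-46.3), np.float64(0.8)), (np.float64(-44.6), np.float64(4.3)), (np.float64(-41.8), np.float64(3.1)), (np.float64(-39.0), np.float64(4.5)), (np.float64(-36.2), np.float64(4.7)), (np.float64(-33.2), np.float64(4.8)), (np.float64(-30.3), np.float64(5.3)), (np.float64(-28.5), np.float64(9.0)), (np.float64(-28.5), np.float64(16.7))]
7.8583
8.7167 [ 0.40632174 -0.00655467  0.03059058] [ 0.92614106  0.00655317 -0.50696965]
11.8917
```

View pics/open.png

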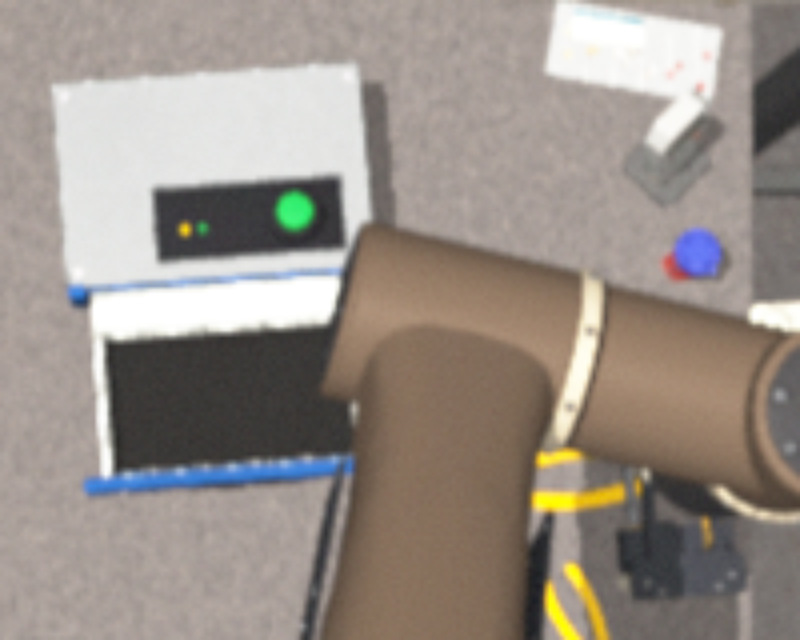

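The tray has sprung out; the arm hides its right side. Button at crop (295,210), tray floor's back-left corner at (107,340), and the fingers are over the pliers' handles near (645,510). I'll grip now.

Run:
```python
from k import *
for uv,z in(((286.8,185),.022),((283.5+3,217.2),.022)):
    q=onz('top',[uv],z)[0]-O; print('tray corner',q@X,q@Y)
g=np.array([.458,-.295,.003])
robot.move_gripper(.85)
robot.servo_line(g,speed=.12); print(robot.read_t(),robot.read_force())
robot.move_gripper(0); print(robot.read_grip_width()*88,robot.read_position(),robot.read_force(),robot.read_t())
robot.servo_line(g+[0,0,.15],speed=.15); robot.dwell(.2); print(robot.read_force(),robot.read_ft_torque(),robot.read_grip_width()*88,robot.read_t())
p,d=grab('scene'); save(cv2.resize(p[180:380,280:480],None,fx=3,fy=3),'lift.png')
```

```text
tray corner -0.03996666100308541 0.09294895437642826
tray corner -0.14320992725487783 0.1016567692912989
13.825 [ 0.88745769 -0.15445748  0.31271337]
51.59385773441771 [ 0.4581395  -0.29502226  0.00326176] [-0.71975649  0.66861049  3.23929885] 14.35
[ 0.33612092 -0.42294538 -1.67880907] [ 0.06709589 -0.03275972 -0.07685246] 50.8677315260171 15.7
```

View pics/lift.png

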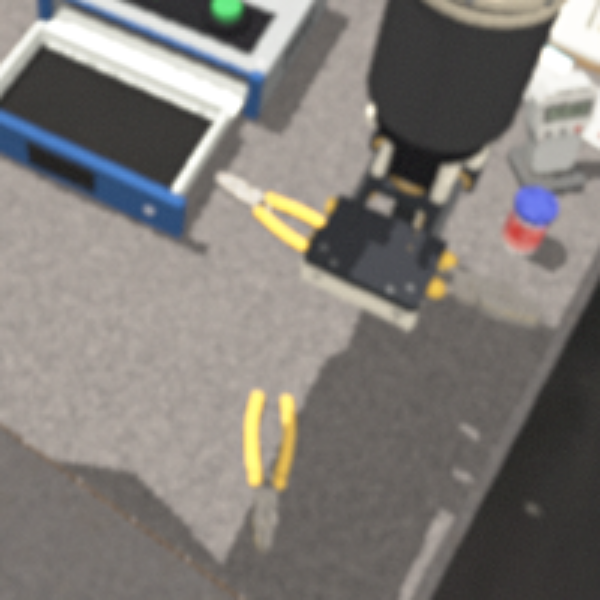

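Lift: the pliers are held (width 50.9 mm). Handle ends show by the gripper at crop (330,205) and the jaw side at (440,280). The open tray is at (100,120), empty. Now I'll place them.

Run:
```python
from k import *
print('jawtip',onz('top',[[443.4,214.6]],.008))
robot.goto(D(-.09,.028,.12),RG)
robot.servo_line(D(-.09,.028,.045),speed=.12); f0=robot.read_force(); z=.045
for z in(.032,.029,.027,.026):
    robot.servo_line(D(-.09,.028,z),speed=.05); f=robot.read_force()-f0; print(z,np.round(f,2),robot.read_t())
    if f[2]>2 or np.hypot(*f[:2])>4: break
robot.move_gripper(.70); robot.dwell(.3); print(robot.read_grip_width()*88,robot.read_force()-f0)
robot.servo_line(D(-.09,.028,.13),speed=.15)
robot.goto(D(-.20,0,.10),RP); robot.move_gripper(0); print(robot.read_t())
p,d=grab('top'); q,e=grab('scene')
save(np.hstack([cv2.resize(p[130:230,260:370],(440,400)),cv2.resize(q[130:230,280:370],(360,400))]),'placed.png')
```

```text
jawtip [[ 0.47334485 -0.40917633  0.008     ]]
0.032 [ 1.49  0.59 -0.76] 18.1917
0.029 [-0.26 -0.37 -0.94] 18.4417
0.027 [-0.05  0.92 -1.66] 18.6917
0.026 [-0.13 -0.29 -0.63] 18.9417
61.66522129335125 [-0.33030108 -0.34430517  0.52860917]
23.025
```

View pics/placed.png

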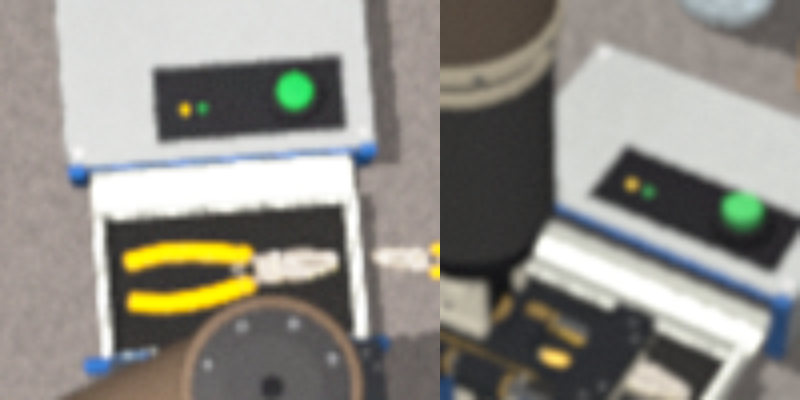

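The pliers lie flat inside the tray, handle end at crop (125,280) and jaw tip at (338,260), between the side walls at 105 and 350. Shutting the tray.

Run:
```python
from k import *
q=onz('top',[[317.75,198.75]],.03)[0]-O; print('pliers mid in tray_in',q@X+.09,q@Y)
robot.servo_line(D(-.20,0,.03),speed=.12)
robot.servo_line(D(-.055,0,.03),speed=.07); print(robot.read_force())
print(push(-.055,-.012,.03,11,.0025))
robot.servo_line(D(-.05,0,.03),speed=.06); robot.servo_line(D(-.10,0,.03),speed=.1)
robot.servo_line(D(-.10,0,.12),speed=.2); 
robot.goto(np.array([.46,-.25,.2]),RP); print(robot.read_t())
p,d=grab('top'); save(cv2.resize(p[100:240,250:390],(560,560)),'shut.png')
```

```text
pliers mid in tray_in -0.002806456636370566 -0.002414450990950672
[-6.72150739 -1.30755375  3.80516988]
[(np.float64(-54.7), np.float64(-0.3)), (np.float64(-52.1), np.float64(-1.0)), (np.float64(-49.6), np.float64(-0.6)), (np.float64(-47.1), np.float64(-0.7)), (np.float64(-44.6), np.float64(-0.7)), (np.float64(-42.1), np.float64(-0.8)), (np.float64(-39.7), np.float64(-1.3)), (np.float64(-37.2), np.float64(-0.9)), (np.float64(-34.6), np.float64(-0.4)), (np.float64(-32.3), np.float64(-0.5)), (np.float64(-29.8), np.float64(-0.5)), (np.float64(-28.5), np.float64(3.8)), (np.float64(-28.6), np.float64(11.2))]
32.2417
```

View pics/shut.png

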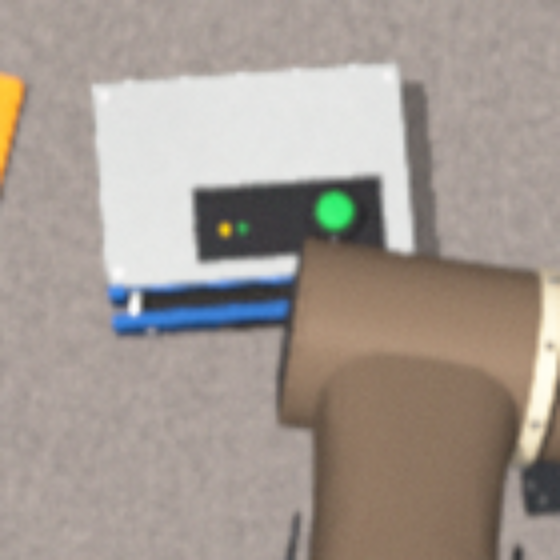

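The tray stayed shut: panel at crop (120,322), same gap as at the start, with the arm well clear. I'll confirm that numerically, then press the button.

Run:
```python
from k import *
def panel(p):
    h=cv2.cvtColor(p,cv2.COLOR_RGB2HSV); m=((h[...,0]>95)&(h[...,0]<125)&(h[...,1]>110))[160:215,278:318]
    v,u=np.nonzero(m); v=v+160; u=u+278; return np.mean([v[u==k].max() for k in range(282,316)])
a=panel(cv2.cvtColor(cv2.imread('pics/top0.png'),cv2.COLOR_BGR2RGB)); b=panel(load('top')[0]); print('panel row start/now',a,b)
assert abs(a-b)<1
bx=np.array([.6495,-.042,0])
robot.goto(bx+[0,0,.15],RP); robot.servo_line(bx+[0,0,.095],speed=.12); f0=robot.read_force(); z=.095; F=0
while z>.074 and F<9:
    z-=.0015; robot.servo_line(bx+[0,0,z],speed=.03); F=(robot.read_force()-f0)[2]; print(round(robot.read_position()[2],4),round(F,1))
robot.dwell(.15)
robot.servo_line(bx+[0,0,.15],speed=.12); robot.goto(np.array([.40,-.32,.25]),RP); robot.dwell(.2); print(robot.read_t())
p,d=grab('top'); q,e=grab('scene'); print('panel',panel(p))
save(np.hstack([cv2.resize(p[100:200,260:370],(440,400)),cv2.resize(q[130:230,280:370],(360,400))]),'end.png')
h=cv2.cvtColor(p,cv2.COLOR_RGB2HSV); pp,P=cloud('top'); g=np.zeros(h.shape[:2],bool); g[140:165,322:345]=1
g&=(h[...,0]>45)&(h[...,0]<85)&(h[...,1]>120); print('btn z',np.nanmedian(P[g][:,2]),robot.read_force())
```

```text
panel row start/now 180.88235294117646 180.8235294117647
0.0942 0.2
0.0921 -0.7
0.0903 0.1
0.0888 -0.8
0.0877 1.7
0.0862 2.2
0.0846 3.7
0.0831 4.2
0.0823 8.2
0.0821 17.6
39.025
panel 180.88235294117646
btn z 0.0874218607257069 [-0.70565596  0.38925447  0.51584731]
```

View pics/end.png

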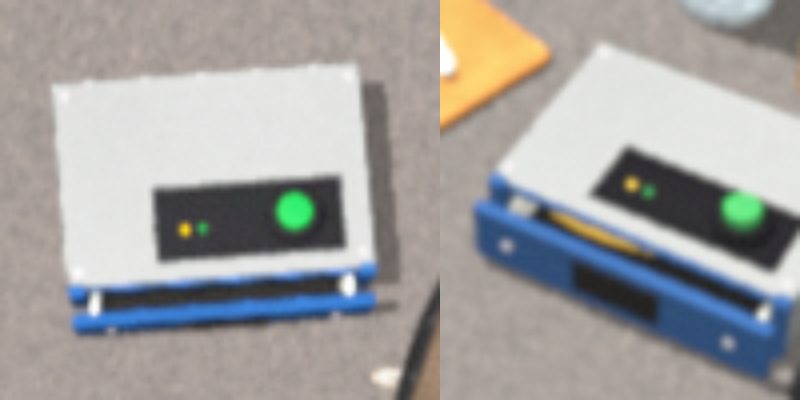

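The tray is shut, the button is up (295,210), and the front handle's yellow shows in the gap at right-crop (600,232). One numeric check on that handle's position, then I'll hand in.

Run:
```python
from k import *
p,_=load('scene'); h=cv2.cvtColor(p,cv2.COLOR_RGB2HSV); m=np.zeros(h.shape[:2],bool); m[180:198,304:336]=1
m&=(h[...,0]>15)&(h[...,0]<35)&(h[...,1]>110)&(h[...,2]>90)
v,u=np.nonzero(m); q=onz('scene',np.c_[u,v],.034)-O
x=q@X-.04; y=q@Y; print('handle in tray_in x',np.percentile(x,[5,50,95]),'y',np.percentile(y,[0,50,100]),len(u))
if -.045<np.median(x)<0: robot.job_done(); print('handed in')
```

```text
handle in tray_in x [-0.03545634 -0.0316144  -0.02791642] y [0.00573787 0.03957749 0.07405513] 50
the job is handed in; nothing more can be done
handed in
```

The pliers are in the shut tray, and I pressed the start button fully down and let it come up. I handed the job in at about 39 s of the 72 s allowed; the interface gives no verdict.

I pushed the latched tray to its stop and let go, and it sprang out. I gripped the largest pliers across the handles and laid them lengthwise in the tray. I then pushed the tray to its stop, backed away and pressed the button only after checking that it stayed shut.

**Last checks**
- **Tray:** the front panel is in the same image row as at the start (180.88 both times). It was also there before I pressed the button (180.82).
- **Button:** its top came down about 6 mm to its end stop. Afterwards it measured 0.0874 m high, against 0.0867 m at the start, so it is up.
- **Pliers:** before shutting, they lay about 3 mm from the tray's middle in both directions. After shutting, only the front handle is visible through the gap. Its position suggests they are within about 10 mm of the middle in depth. I could not see the rest of them directly.
- **Disagreements:** the two cameras differed by about 4 mm on the button's position, so I used the average. End-stop contact reached about 17 N on both tray pushes and on the button. That is above the suggested 8 to 12 N for shutting the tray, but well under the limits.
- **Bystanders:** I planned the moves clear of them, but did not measure their positions afterwards.

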